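# Lock a drawer divider tight with its cam

## Task

Slide the wooden divider along its guide in the drawer until its end plate rests on the rubber buffer and its bolt head stands in the open mouth of the cam lock. Then turn the cam disc clockwise (seen from above) by its red knob, about half a turn, until the hook has drawn the bolt in snug, which is when the knob takes 5 to 6 N to keep turning; do not force it beyond that. Let go of everything and leave the other kitchen things where they lie.

Things in the scene. Friction and masses are not known exactly. Their poses are not given: they have to be found in the camera images.
- drawer: Open kitchen drawer fixed on the worktop, 350 mm deep (x), 400 mm wide (y), white floor 10 mm above the worktop, side and back walls 50 mm high, white front panel 95 mm high at its -x end with a small brass hook and a hanging tin key inside. Origin: centre of its underside. Its y axis is the way the divider slides to the cam lock; z up. The cam axis is at drawer x = 0, y = +105 mm.
- guide (a point): Middle of the divider's guide, on the drawer floor (drawer x 0, y -75 mm): two aluminium rails along y, 110 mm long, 12 mm high, 32 mm wide overall, 16 mm apart.
- divider: Loose wooden divider (0.13 to 0.21 kg) standing in the guide: board 14 mm thick (x), 152 mm long (y), 40 mm high, ending in a dark end plate 60 mm wide, 8 mm thick, 33 mm high from which a steel bolt points to +y. Origin: underside, middle of the end plate's outer (+y) face; axes as the drawer's. It starts 30 to 63 mm short of the buffer and slides with 1 to 3 N.
- board_grip (a point): Point on the top edge of the divider's board, mid length, 84 mm behind (-y of) the divider's origin, 50 mm above the worktop; the board (14 mm thick) can be pinched here from above, the fingers either side of it in the drawer's x.
- bolt_head (a point): Axis of the upright round head (10 mm diameter, 7 to 32 mm above the drawer floor) at the end of the divider's bolt, 32 mm ahead (+y) of the end plate's outer face; this point is 25.5 mm above the drawer floor. With the end plate resting on the buffer it stands 15 to 21 mm from the cam axis, in the cam's mouth.
- buffer_about (a point): Where the buffer's face is about: two black sprung rubber pads (about 14 N per mm) on dark feet either side of the bolt's way, facing the end plate. This point is 50 mm from the cam axis, but the real buffer is set up to 2.7 mm nearer or farther, differently each time and not measured, so the turn at which the cam is tight differs by up to 0.8 rad either way.
- cam_hook: Brass spiral hook under the cam disc, turning with it; origin on the vertical cam axis at the height of the drawer floor. Its wall, 20 to 34 mm above that floor, passes over the bolt and behind its head as the cam turns, from about 1.0 rad on, and draws it 3.5 mm per radian nearer to the axis. The head must be within 22 mm of the axis for the hook to pass behind it.
- cam_turn (a joint): Turn of the cam disc, rad, growing clockwise seen from above, limits 0 and 4.3. The mouth is open to the bolt from 0 to 0.6; it starts at 0 to 0.5 and is tight at about half a turn (2.3 to 4.0). The cam stays where it is left. Grey disc, 72 mm diameter, its top 41 mm above the drawer floor; a red mark shows the mouth.
- knob (a point): Middle of the red crank knob on the cam disc, 30 mm from the cam axis: round, 14 mm diameter, 42 to 71 mm above the drawer floor (this point 56.5 mm). Its sleeve spins freely, so it can be pinched from above and carried round with the hand's direction fixed. At cam_turn 0 it lies on the drawer's -x side of the axis; it goes round by +y to +x.
- cam_axis (a point): Cam axis at the top of the disc, fixed. Tangential force to turn the knob: about 1 N while the cam is free, rising steeply once the hook presses the end plate on the buffer. At 5 to 6 N (some 0.3 rad after the rise begins) the hook pulls with about 14 N (10 to 20, by friction): snug. A pull under 7 N is loose; over 25 N crushes the fitting.
- jar_gripper: Loose flat teal silicone disc, 86 mm diameter, 4 mm thick, on the drawer floor; not to be moved.
- bottle_opener: Loose flat aluminium bottle opener, 114 by 34 by 5 mm, on the drawer floor; not to be moved.
- wine_stopper: Loose pewter wine stopper standing on its 38 mm wide head, 42 mm high, on the drawer floor; not to be moved.
- coaster: Loose blue ceramic coaster, 84 mm diameter, 7 mm thick, on the drawer floor; not to be moved.
- mug: White mug, 80 mm wide, 95 mm high, on the worktop outside the drawer; not to be moved.
- spice_jar: Amber spice jar, 56 mm wide, 100 mm high, on the worktop outside the drawer; not to be moved.
Mind the look-alikes: they are no part of the job. Several things have the shape of the divider; the one meant has the colours described above.

How it is judged:
By the outcome, as a careful person would: the job done as asked, in the order asked, and still so for the second after the job is handed in, with the robot touching nothing.
It also fails if it takes over 72 s, if anything falls off the work surface, if the arm or the gripper's body presses on something with over 40 N, if the wrist force passes 120 N, or if a joint passes its speed limit or range.

## Robot

A 6-joint arm with a two-finger parallel gripper is mounted at the origin on the work surface. World frame = base frame: x ahead of the robot, y to its left, z up, the work surface at z = 0. Lengths are in m, angles in rad, forces in N, time in s.
With the tool pointing down it reaches from about 0.375 to 0.975 m from the base axis. Payload 3.8 kg.
Tool frame: the origin (TCP) lies at the very end of the fingers, on their centre line; the grasp point (between the pads) lies 19 mm behind it; z points along the fingers, y is the line along which they close (so a half turn about z gives the same grasp; the last joint's range is limited). The gripper opens to 85 mm and grips with 20 to 120 N. Pads are 22 mm wide; open, the fingers measure 114 mm over their backs; the gripper's body (76 mm by 85 mm) begins 54 mm behind the grasp point. The pads swing forward as they close: fully open they stand 13 mm farther back than shut.
Start: joints at [1.25, 0.264, 1.604, -0, 1.274, -0.037], TCP at [0.189, 0.648, 0.231] pointing down, gripper open.
Joint ranges: [-2.63, 2.63], [-0.94, 2.18], [0.31, 2.57], [-1.31, 4.45], [0, 2.66], [-2.55, 2.55]. Speed limits (rad/s): [2.57, 2.57, 3.14, 3.14, 3.14, 3.14].

## Interface

Orientations are given as a rotation vector (axis times angle).
In Python, from workcell import monitor, viewer, workorder gives the robot as it stands.
- The arm moves only by the tool jog_arm, never from a script. Its argument "commands" is a list of rows, each an object with "travel": the shift along the tool's x, y, z in mm, a list of three; "rot": the turn, a rotation vector about the tool's x, y, z in degrees, a list of three; "claw": the closure in counts, from 0 (fully open) to 255 (shut). A call has exactly 5 rows; each row shifts and turns the commanded pose from where the row before left it, along the tool's axes as they then stand; what a row does not reach is not made up. A row lasts 1/10 s, in which the tool goes at most 50 mm and 8.59 degrees, less where a joint would pass 70% of its speed; a pose out of reach is approached as far as the arm can. A call is refused whole if a number of a shift passes 50 or a number of a turn 8.59, either way. A call with a gripper value outside its range is refused whole. The fingers move at their own pace and stop on an object; "force" is the grip in N (left out, the last holds). Time passes only in rows, so rows that do not move let the fingers close, or fill a call up. It gives the time, the measured TCP pose, the force, the opening and the grip force at its end, in the units of the state.
- monitor.read_state(): the state, without advancing time (a new reading comes with each control period).
- viewer.read_camera(name): name is "side" or "top" or "wrist"; returns a dict with "color" (384x512x3 uint8, blue, green, red), "camera_matrix" (3x3 intrinsics, pixels), "k1" (the pictures are not rectified: a ray, as slopes to the right and down, at radius r is drawn at 1 + k1 r^2 times it, then the intrinsics apply), "R" (3x3) and "t" (3): a world point X has camera coordinates R X + t. Camera axes: x right, y down, z forward; pixel columns grow to the right and rows downward; lengths in m; the calibration is good to about 2 mm. A picture is of the moment at which its call begins. There is no depth.
- workorder.finish_job(): hands the job in; it is judged then, once.
The state is a dict: "time": time; "q": joint angles; "joint_vel": joint speeds; "joint_torque": joint torques, N m; "tool_pos": TCP position; "tcp_rot": TCP orientation; "wrist_force": force on the tool from outside, world axes, zero at the start; "torque": the same for the moment, N m; "width": opening from 0.0 (shut) to 1.0 (fully open); "grip_force": force on a finger pad.
Only numpy, scipy, OpenCV 4.12 (cv2) and the standard library are available. Lean on these libraries where they do the work, as an engineer would, in place of code of your own. Each camera call takes 0.05 s, during which the arm holds its last target. There are 200 camera calls.

## Working session

There is one attempt and no reset: what is moved stays moved. The work goes in short steps, Python scripts to look and compute and a tool call to move; the robot and the scene stay as the last step left them, time stands still between calls to the robot, and variables do not carry over. Pictures are saved under pics/ and viewed, at most 10 in all, crops included, and the job is handed in when it is done.

Besides the shell and the picture viewer there is one more tool, called after "Emit:" as name(argument=value, ...), one argument or row to a line, values as JSON. jog_arm: Moves the arm, as the interface text tells. Its arguments: {"type":"object","properties":{"commands":{"type":"array","items":{"type":"object","properties":{"travel":{"type":"array","items":{"type":"number"}},"rot":{"type":"array","items":{"type":"number"}},"claw":{"type":"number"}}}},"force":{"type":"number"}},"required":["commands"]}

```bash
mkdir -p pics; ls; cat > h.py <<'E'
import numpy as np,cv2
from workcell import monitor,viewer,workorder
def cam(n,save=None):
    c=viewer.read_camera(n)
    if save: cv2.imwrite('pics/'+save,c['color']); np.savez('pics/'+save+'.npz',**{k:np.array(v) for k,v in c.items()})
    return c
def load(s): return dict(np.load('pics/'+s+'.npz'))
def ray(c,uv):
    K=np.array(c['camera_matrix']);k=float(c['k1'])
    u,v=np.atleast_2d(uv).astype(float).T
    d=np.c_[(u-K[0,2])/K[0,0],(v-K[1,2])/K[1,1]]
    s=d.copy()
    for _ in range(30): s=d/(1+k*(s**2).sum(1,keepdims=True))
    R=np.array(c['R']);t=np.array(c['t'])
    return -R.T@t, np.c_[s,np.ones(len(s))]@R
def atz(c,uv,z):
    o,d=ray(c,uv); return o+d*((z-o[2])/d[:,2])[:,None]
def proj(c,X):
    X=np.atleast_2d(X)@np.array(c['R']).T+np.array(c['t']).ravel()
    s=X[:,:2]/X[:,2:]; s=s*(1+float(c['k1'])*(s**2).sum(1,keepdims=True))
    K=np.array(c['camera_matrix']); return s*[K[0,0],K[1,1]]+[K[0,2],K[1,2]]
E
python3 - <<'E'
from h import *
a=[cam(n,n+'0.png')['color'] for n in('top','side')]
cv2.imwrite('pics/a.png',cv2.resize(a[0],(800,600),interpolation=3));cv2.imwrite('pics/b.png',cv2.resize(a[1],(800,600),interpolation=3))
c=load('top0.png');print(c['camera_matrix'],c['k1'],-c['R'].T@c['t'],c['R'])
print(monitor.read_state())
E
```

```text
pics
[[399.89117993   0.         266.51345389]
 [  0.         399.89117993 187.39247592]
 [  0.           0.           1.        ]] -0.14251357638011083 [0.26752815 0.00172696 1.19728567] [[-0.01133901 -0.9998218   0.01509308]
 [-0.98216952  0.00830362 -0.18781398]
 [ 0.18765518 -0.01695359 -0.98208865]]
{'time': 0.1, 'q': array([ 1.25011650e+00,  2.64719130e-01,  1.60528914e+00, -1.13631268e-05,
        1.27369742e+00, -3.68845037e-02]), 'joint_vel': array([-0.00022842, -0.00347967, -0.00260786, -0.00167824,  0.00027329,
        0.00185894]), 'joint_torque': array([-4.89898830e-04, -5.16698527e+01, -3.68589628e+01, -9.18409387e-05,
        6.17245838e-03, -5.56993342e-06]), 'tool_pos': array([0.18877987, 0.64734998, 0.23003077]), 'tcp_rot': array([-0.44423311, -3.10965544,  0.0032689 ]), 'wrist_force': array([0.26195563, 0.24119736, 0.33704367]), 'torque': array([-0.00567085,  0.01899102, -0.01734815]), 'grip_force': 0.0, 'width': 0.9988989981448285}
```

View pics/a.png

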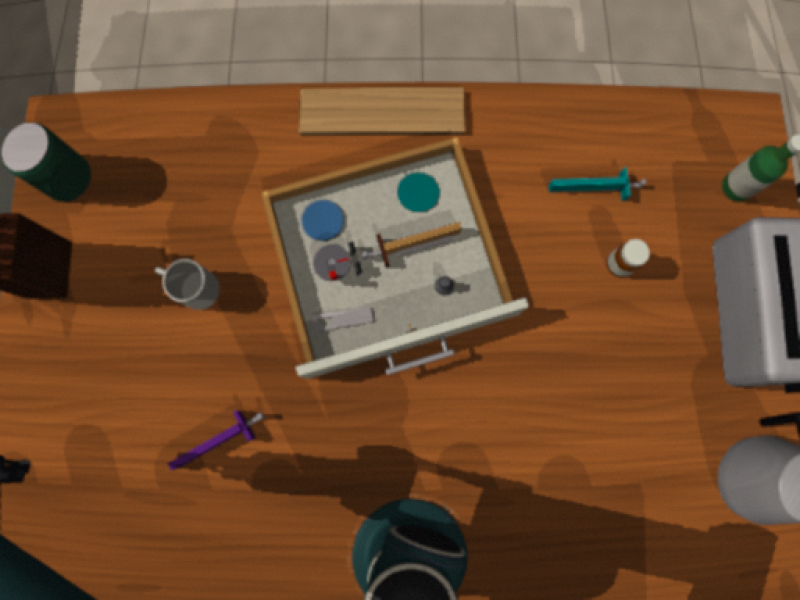

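View pics/b.png

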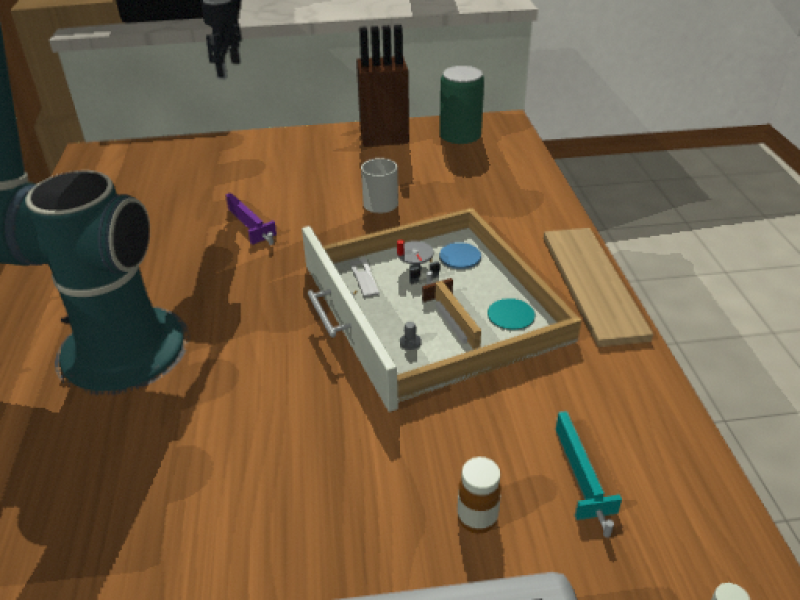

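The top picture shows three divider shapes: teal (590,185), purple (215,440), and wooden with a dark end plate (384,250)–(460,228). The wooden one stands in the drawer guide facing the cam, so it is the one meant. I'll confirm that in a crop.

```bash
python3 - <<'E'
from h import *
a=cv2.imread('pics/top0.png')[88:243,168:343]
a=cv2.resize(a,None,fx=3.8,fy=3.8,interpolation=2);a=cv2.convertScaleAbs(a,alpha=1.5);cv2.imwrite('pics/c.png',a);print(a.shape)
E
```

```text
(589, 665, 3)
```

View pics/c.png

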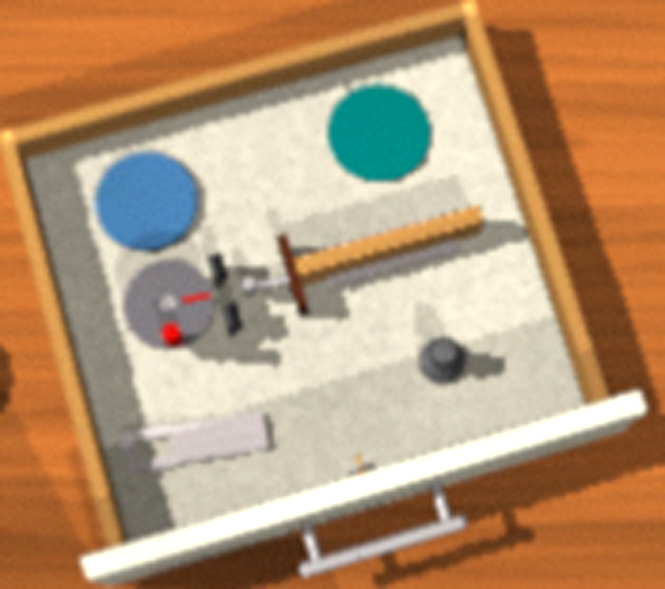

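The crop confirms the wooden divider: board (297,270)–(482,214), dark plate, and bolt head (248,285) facing the cam disc (168,303). The knob is at (171,334).

```bash
python3 - <<'E'
from h import *
c=load('top0.png')
P=dict(axis=(168,303,.051),knob=(171,332,.081),b0=(297,268,.05),b1=(481,214,.05),pl0=(285,238,.043),pl1=(302,310,.043),head=(248,285,.042),bl=(8,138,.05),br=(472,7,.05),pad1=(217,270,.04),pad2=(232,318,.04),fl=(85,570,.095),fr=(643,400,.095),stop=(443,352,.05),opL=(130,440,.015),opR=(268,432,.015))
W={}
for k,(u,v,z) in P.items():
    W[k]=atz(c,((u+.5)/3.8-.5+168,(v+.5)/3.8-.5+88),z)[0]; print(k,W[k].round(4))
d=W['b0']-W['b1'];print('yaw board',np.degrees(np.arctan2(d[1],d[0])),np.linalg.norm(d))
d=W['bl']-W['br'];print('back',np.degrees(np.arctan2(d[1],d[0])),np.linalg.norm(d))
d=W['fl']-W['fr'];print('front',np.degrees(np.arctan2(d[1],d[0])),np.linalg.norm(d))
print(np.linalg.norm((W['knob']-W['axis'])[:2]),np.linalg.norm((W['head']-W['axis'])[:2]),np.linalg.norm(W['pl0']-W['pl1']))
E
```

```text
axis [0.5481 0.1425 0.051 ]
knob [0.5182 0.1362 0.081 ]
b0 [0.5755 0.0423 0.05  ]
b1 [ 0.6185 -0.1025  0.05  ]
pl0 [0.6019 0.052  0.043 ]
pl1 [0.5434 0.0387 0.043 ]
head [0.5642 0.081  0.042 ]
bl [0.6856 0.2739 0.05  ]
br [ 0.7949 -0.1001  0.05  ]
pad1 [0.5771 0.1057 0.04  ]
pad2 [0.5382 0.0936 0.04  ]
fl [0.3391 0.195  0.095 ]
fr [ 0.4607 -0.2154  0.095 ]
stop [ 0.5076 -0.0703  0.05  ]
opL [0.4462 0.1754 0.015 ]
opR [0.4518 0.0666 0.015 ]
yaw board 106.52811936716222 0.151098372054384
back 106.305363204464 0.3895936810090926
front 106.50017847236634 0.4280437631840836
0.030487347213355748 0.06357167904556736 0.05994490065618564
```

```bash
cat >> h.py <<'E'
A=np.array([.5481,.1425]); YAW=np.radians(16.4)
ex=np.array([np.cos(YAW),np.sin(YAW)]);ey=np.array([-np.sin(YAW),np.cos(YAW)])
from scipy.spatial.transform import Rotation as Rt
def pose():
    s=monitor.read_state();return s,np.array(s['tool_pos']),Rt.from_rotvec(s['tcp_rot'])
def Rdown(a): return Rt.from_matrix(np.c_[[-np.sin(a),np.cos(a),0],[np.cos(a),np.sin(a),0],[0,0,-1]])
def rows(p,R,tp,tR,n,dec=0):
    "n rows to target from p,R; rounded, with simulated end; returns end pose"
    for i in range(n):
        k=n-i
        t=(R.inv().apply((tp-p)/k)*1e3).round(dec); r=np.degrees((R.inv()*tR).as_rotvec()/k).round(1)
        p=p+R.apply(t)/1e3; R=R*Rt.from_rotvec(np.radians(r)); print(t.tolist(),r.tolist())
    return p,R
E
python3 - <<'E'
from h import *
s,p,R=pose()
p,R=rows(p,R,np.r_[.597,-.03,.17],Rdown(YAW),20);print(p,R.as_rotvec(),Rdown(YAW).as_rotvec())
E
```

```text
[-29.0, -27.0, 3.0] [-0.0, 0.0, 2.9]
[-30.0, -25.0, 3.0] [-0.0, 0.0, 2.9]
[-32.0, -24.0, 3.0] [-0.0, 0.0, 2.9]
[-33.0, -22.0, 3.0] [-0.0, 0.0, 2.9]
[-34.0, -20.0, 3.0] [-0.0, 0.0, 2.9]
[-35.0, -19.0, 3.0] [-0.0, 0.0, 2.9]
[-36.0, -17.0, 3.0] [-0.0, 0.0, 2.9]
[-37.0, -15.0, 3.0] [-0.0, 0.0, 2.8]
[-37.0, -13.0, 3.0] [-0.0, 0.0, 2.9]
[-38.0, -11.0, 3.0] [-0.0, 0.0, 2.8]
[-38.0, -10.0, 3.0] [-0.0, 0.0, 2.9]
[-39.0, -8.0, 3.0] [-0.0, 0.0, 2.8]
[-39.0, -6.0, 3.0] [-0.0, 0.0, 2.9]
[-39.0, -4.0, 3.0] [-0.0, 0.0, 2.8]
[-39.0, -2.0, 3.0] [-0.0, 0.0, 2.9]
[-40.0, 1.0, 3.0] [-0.0, 0.0, 2.8]
[-39.0, 2.0, 3.0] [-0.0, 0.0, 2.9]
[-39.0, 5.0, 3.0] [-0.0, 0.0, 2.8]
[-39.0, 6.0, 4.0] [-0.0, 0.0, 2.9]
[-39.0, 8.0, 3.0] [-0.1, 0.1, 2.8]
[ 0.59651551 -0.03004999  0.17012398] [1.88085250e+00 2.51601518e+00 6.78233519e-04] [1.88188814 2.51557179 0.        ]
```

Emit:
jog_arm(
  commands=[
    {"travel": [-29,-27,3],"rot": [0,0,2.9],"claw": 100},
    {"travel": [-30,-25,3],"rot": [0,0,2.9],"claw": 100},
    {"travel": [-32,-24,3],"rot": [0,0,2.9],"claw": 100},
    {"travel": [-33,-22,3],"rot": [0,0,2.9],"claw": 100},
    {"travel": [-34,-20,3],"rot": [0,0,2.9],"claw": 100},
  ],
  force=40,
)

```text
time: 0.6
tool_pos: [0.2917, 0.4771, 0.2156]
tcp_rot: [-0.836, -3.028, 0.002]
wrist_force: [-0.2, -0.0, -0.6]
width: 0.608
grip_force: 0.0
```

Emit:
jog_arm(
  commands=[
    {"travel": [-35,-19,3],"rot": [0,0,2.9],"claw": 100},
    {"travel": [-36,-17,3],"rot": [0,0,2.9],"claw": 100},
    {"travel": [-37,-15,3],"rot": [0,0,2.8],"claw": 100},
    {"travel": [-37,-13,3],"rot": [0,0,2.9],"claw": 100},
    {"travel": [-38,-11,3],"rot": [0,0,2.8],"claw": 100},
  ],
)

```text
time: 1.1
tool_pos: [0.3944, 0.3075, 0.2008]
tcp_rot: [-1.206, -2.9, 0.001]
wrist_force: [0.4, -0.2, 0.1]
width: 0.605
grip_force: 0.0
```

Emit:
jog_arm(
  commands=[
    {"travel": [-38,-10,3],"rot": [0,0,2.9],"claw": 100},
    {"travel": [-39,-8,3],"rot": [0,0,2.8],"claw": 100},
    {"travel": [-39,-6,3],"rot": [0,0,2.9],"claw": 100},
    {"travel": [-39,-4,3],"rot": [0,0,2.8],"claw": 100},
    {"travel": [-39,-2,3],"rot": [0,0,2.9],"claw": 100},
  ],
)

```text
time: 1.6
tool_pos: [0.4941, 0.1379, 0.1858]
tcp_rot: [-1.558, -2.727, 0.0]
wrist_force: [-0.6, 0.3, 0.8]
width: 0.608
grip_force: 0.0
```

Emit:
jog_arm(
  commands=[
    {"travel": [-40,1,3],"rot": [0,0,2.8],"claw": 100},
    {"travel": [-39,2,3],"rot": [0,0,2.9],"claw": 100},
    {"travel": [-39,5,3],"rot": [0,0,2.8],"claw": 100},
    {"travel": [-39,6,4],"rot": [0,0,2.9],"claw": 100},
    {"travel": [-39,8,3],"rot": [0,0,2.8],"claw": 100},
  ],
)

```text
time: 2.1
tool_pos: [0.5969, -0.0307, 0.1695]
tcp_rot: [-1.883, -2.513, 0.001]
wrist_force: [1.1, 0.1, 0.6]
width: 0.607
grip_force: 0.0
```

```bash
python3 - <<'E'
from h import *
c=cam('wrist','w1.png')
cv2.imwrite('pics/d.png',cv2.resize(c['color'],(800,600),interpolation=2))
s,p,R=pose();print(s['time'],p,R.as_rotvec(),s['width'],s['wrist_force'])
p,R=rows(p,R,np.r_[.597,-.03,.17],Rdown(YAW),1)
E
```

```text
2.15 [ 0.59987959 -0.03588456  0.16930173] [ 1.88602592  2.5074226  -0.00319536] 0.609774434916946 [ 3.76371293 -3.11443839  0.55603071]
[6.0, -1.0, -1.0] [0.0, 0.3, -0.3]
```

View pics/d.png

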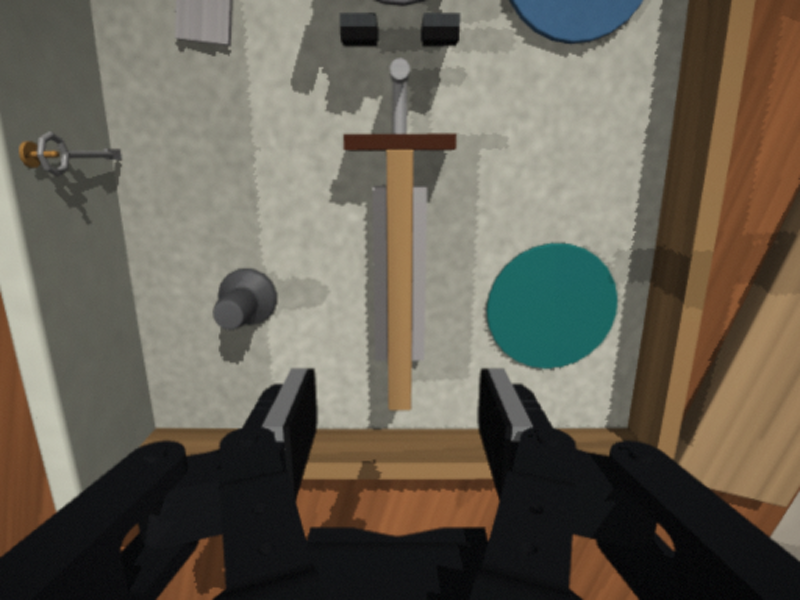

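The wrist view shows the board at x≈400, straight and centred between the fingers. The plate is at (400,140) and the bolt head at (400,68), facing the buffer pads at (358,28) and (441,28). I'll descend now.

Emit:
jog_arm(
  commands=[
    {"travel": [0,0,25],"rot": [0,0,0],"claw": 100},
    {"travel": [0,0,40],"rot": [0,0,0],"claw": 100},
    {"travel": [0,0,40],"rot": [0,0,0],"claw": 100},
    {"travel": [0,0,20],"rot": [0,0,0],"claw": 100},
    {"travel": [0,0,0],"rot": [0,0,0],"claw": 100},
  ],
)

```text
time: 2.65
tool_pos: [0.5924, -0.0288, 0.0406]
tcp_rot: [-1.876, -2.51, 0.008]
wrist_force: [-0.8, 1.5, -0.7]
width: 0.606
grip_force: 0.0
```

```bash
python3 - <<'E'
from h import *
s,p,R=pose();print(s['time'],p,R.as_rotvec(),s['width'],s['wrist_force'])
rows(p,R,np.r_[.597,-.03,.028],Rdown(YAW),1)
c=load('w1.png')
q=np.array([(400,68),(344,134),(456,134),(376,14),(423,14),(388,405),(410,405)])*.64
for u,z in zip(q,[.042,.043,.043,.04,.04,.05,.05]):
    w=atz(c,u,z)[0]; print(w.round(4),((w[:2]-A)@ex).round(4),((w[:2]-A)@ey).round(4))
E
```

```text
2.65 [ 0.59240369 -0.02881879  0.0405921 ] [-1.87611069 -2.5099048   0.00771203] 0.6064723049709448 [-0.83945432  1.53926904 -0.66521167]
[-2.0, 4.0, 13.0] [-0.5, -0.2, 0.0]
[0.5672 0.0822 0.042 ] 0.0013 -0.0633
[0.5478 0.0426 0.043 ] -0.0285 -0.0957
[0.6049 0.0593 0.043 ] 0.031 -0.0959
[0.5483 0.1035 0.04  ] -0.0108 -0.0375
[0.5712 0.1102 0.04  ] 0.013 -0.0375
[ 0.6134 -0.1013  0.05  ] -0.0061 -0.2523
[ 0.6263 -0.0975  0.05  ] 0.0072 -0.2524
```

Emit:
jog_arm(
  commands=[
    {"travel": [0,2,7],"rot": [0,0,0],"claw": 100},
    {"travel": [0,1,4],"rot": [0,0,0],"claw": 100},
    {"travel": [0,0,0],"rot": [0,0,0],"claw": 150},
    {"travel": [0,0,0],"rot": [0,0,0],"claw": 255},
    {"travel": [0,0,0],"rot": [0,0,0],"claw": 255},
  ],
  force=30,
)

```text
time: 3.15
tool_pos: [0.5989, -0.0289, 0.0355]
tcp_rot: [-1.88, -2.516, 0.003]
wrist_force: [-2.4, -0.6, 3.9]
width: 0.152
grip_force: 32.9
```

Emit:
jog_arm(
  commands=[
    {"travel": [0,0,0],"rot": [0,0,0],"claw": 255},
    {"travel": [0,0,0],"rot": [0,0,0],"claw": 255},
    {"travel": [0,0,0],"rot": [0,0,0],"claw": 255},
    {"travel": [0,0,0],"rot": [0,0,0],"claw": 255},
    {"travel": [0,0,0],"rot": [0,0,0],"claw": 255},
  ],
)

```text
time: 3.65
tool_pos: [0.5989, -0.0289, 0.0355]
tcp_rot: [-1.88, -2.516, 0.002]
wrist_force: [-4.8, -2.2, 5.4]
width: 0.154
grip_force: 33.2
```

Emit:
jog_arm(
  commands=[
    {"travel": [3,-1,0],"rot": [0,0,0],"claw": 255},
    {"travel": [7,0,0],"rot": [0,0,0],"claw": 255},
    {"travel": [9,0,0],"rot": [0,0,0],"claw": 255},
    {"travel": [9,0,0],"rot": [0,0,0],"claw": 255},
    {"travel": [7,0,0],"rot": [0,0,0],"claw": 255},
  ],
)

```text
time: 4.15
tool_pos: [0.5892, 0.004, 0.0355]
tcp_rot: [1.879, 2.515, -0.001]
wrist_force: [-2.4, -5.9, 5.2]
width: 0.152
grip_force: 33.0
```

Emit:
jog_arm(
  commands=[
    {"travel": [3,0,0],"rot": [0,0,0],"claw": 255},
    {"travel": [1,0,0],"rot": [0,0,0],"claw": 255},
    {"travel": [1,0,0],"rot": [0,0,0],"claw": 255},
    {"travel": [0,0,0],"rot": [0,0,0],"claw": 255},
    {"travel": [0,0,0],"rot": [0,0,0],"claw": 255},
  ],
)

```text
time: 4.65
tool_pos: [0.5878, 0.0087, 0.0355]
tcp_rot: [1.879, 2.515, -0.001]
wrist_force: [-2.7, -4.5, 4.8]
width: 0.154
grip_force: 33.0
```

```bash
python3 - <<'E'
from h import *
s,p,R=pose();f=s['wrist_force'];print((p[:2]-A)@ex,(p[:2]-A)@ey+.1795,f[:2]@ex,f[:2]@ey,f[2])
c=cam('top','t2.png')
a=c['color'][88:243,168:343];cv2.imwrite('pics/e.png',cv2.convertScaleAbs(cv2.resize(a,None,fx=3.8,fy=3.8,interpolation=2),alpha=1.5))
E
```

```text
0.00030581377752970923 0.03992495937637086 -3.8941814766953113 -3.5119499842242 4.829421280163565
```

Emit:
jog_arm(
  commands=[
    {"travel": [1,0,0],"rot": [0,0,0],"claw": 255},
    {"travel": [1,0,0],"rot": [0,0,0],"claw": 255},
    {"travel": [1,0,0],"rot": [0,0,0],"claw": 255},
    {"travel": [0,0,0],"rot": [0,0,0],"claw": 255},
    {"travel": [0,0,0],"rot": [0,0,0],"claw": 255},
  ],
)

```text
time: 5.2
tool_pos: [0.587, 0.0115, 0.0355]
tcp_rot: [1.879, 2.515, -0.001]
wrist_force: [-2.1, -5.8, 5.3]
width: 0.151
grip_force: 33.0
```

Emit:
jog_arm(
  commands=[
    {"travel": [0.5,0,0],"rot": [0,0,0],"claw": 255},
    {"travel": [0.5,0,0],"rot": [0,0,0],"claw": 255},
    {"travel": [0,0,0],"rot": [0,0,0],"claw": 255},
    {"travel": [0,0,0],"rot": [0,0,0],"claw": 255},
    {"travel": [0,0,0],"rot": [0,0,0],"claw": 255},
  ],
)

```text
time: 5.7
tool_pos: [0.5867, 0.0123, 0.0355]
tcp_rot: [1.879, 2.515, -0.001]
wrist_force: [-2.8, -5.9, 4.7]
width: 0.148
grip_force: 33.0
```

Emit:
jog_arm(
  commands=[
    {"travel": [0.5,0,0],"rot": [0,0,0],"claw": 255},
    {"travel": [0.5,0,0],"rot": [0,0,0],"claw": 255},
    {"travel": [0,0,0],"rot": [0,0,0],"claw": 255},
    {"travel": [0,0,0],"rot": [0,0,0],"claw": 255},
    {"travel": [0,0,0],"rot": [0,0,0],"claw": 255},
  ],
)

```text
time: 6.2
tool_pos: [0.5864, 0.0133, 0.0355]
tcp_rot: [1.879, 2.515, -0.001]
wrist_force: [-2.6, -5.9, 5.2]
width: 0.152
grip_force: 33.0
```

Still on friction only (about 5 N); moved 44 mm so far.

Emit:
jog_arm(
  commands=[
    {"travel": [0.5,0,0],"rot": [0,0,0],"claw": 255},
    {"travel": [0.5,0,0],"rot": [0,0,0],"claw": 255},
    {"travel": [0,0,0],"rot": [0,0,0],"claw": 255},
    {"travel": [0,0,0],"rot": [0,0,0],"claw": 255},
    {"travel": [0,0,0],"rot": [0,0,0],"claw": 255},
  ],
)

```text
time: 6.7
tool_pos: [0.5861, 0.0143, 0.0354]
tcp_rot: [1.879, 2.515, -0.001]
wrist_force: [-1.6, -6.1, 4.4]
width: 0.153
grip_force: 33.0
```

Emit:
jog_arm(
  commands=[
    {"travel": [0.5,0,0],"rot": [0,0,0],"claw": 255},
    {"travel": [0.5,0,0],"rot": [0,0,0],"claw": 255},
    {"travel": [0,0,0],"rot": [0,0,0],"claw": 255},
    {"travel": [0,0,0],"rot": [0,0,0],"claw": 255},
    {"travel": [0,0,0],"rot": [0,0,0],"claw": 255},
  ],
)

```text
time: 7.2
tool_pos: [0.5859, 0.015, 0.0354]
tcp_rot: [1.879, 2.515, -0.002]
wrist_force: [-1.8, -5.9, 4.4]
width: 0.153
grip_force: 33.0
```

Emit:
jog_arm(
  commands=[
    {"travel": [0.5,0,0],"rot": [0,0,0],"claw": 255},
    {"travel": [0.5,0,0],"rot": [0,0,0],"claw": 255},
    {"travel": [0,0,0],"rot": [0,0,0],"claw": 255},
    {"travel": [0,0,0],"rot": [0,0,0],"claw": 255},
    {"travel": [0,0,0],"rot": [0,0,0],"claw": 255},
  ],
)

```text
time: 7.7
tool_pos: [0.5859, 0.0152, 0.0355]
tcp_rot: [1.878, 2.514, -0.002]
wrist_force: [-2.0, -8.8, 3.6]
width: 0.154
grip_force: 32.9
```

Emit:
jog_arm(
  commands=[
    {"travel": [0.3,0,0],"rot": [0,0,0],"claw": 255},
    {"travel": [0.3,0,0],"rot": [0,0,0],"claw": 255},
    {"travel": [0,0,0],"rot": [0,0,0],"claw": 255},
    {"travel": [0,0,0],"rot": [0,0,0],"claw": 255},
    {"travel": [0,0,0],"rot": [0,0,0],"claw": 255},
  ],
)

```text
time: 8.2
tool_pos: [0.5859, 0.0154, 0.0355]
tcp_rot: [1.878, 2.514, -0.003]
wrist_force: [-1.1, -11.0, 4.3]
width: 0.152
grip_force: 32.9
```

The end plate met the buffer after about 46 mm: the travel stalled and the force rose from 5 to 10 N. I'll release, lift and go above the knob.

Emit:
jog_arm(
  commands=[
    {"travel": [0,0,0],"rot": [0,0,0],"claw": 100},
    {"travel": [0,0,0],"rot": [0,0,0],"claw": 100},
    {"travel": [0,0,0],"rot": [0,0,0],"claw": 100},
    {"travel": [0,0,-10],"rot": [0,0,0],"claw": 100},
    {"travel": [0,0,-40],"rot": [0,0,0],"claw": 100},
  ],
)

```text
time: 8.7
tool_pos: [0.5805, 0.0183, 0.0804]
tcp_rot: [-1.876, -2.51, 0.009]
wrist_force: [0.3, -1.2, -0.2]
width: 0.604
grip_force: 0.0
```

Emit:
jog_arm(
  commands=[
    {"travel": [0,0,-40],"rot": [0,0,0],"claw": 100},
    {"travel": [25,-10,0],"rot": [0,0,0],"claw": 100},
    {"travel": [25,-10,0],"rot": [0,0,0],"claw": 100},
    {"travel": [5,-6,0],"rot": [0,0,0],"claw": 100},
    {"travel": [0,0,0],"rot": [0,0,0],"claw": 100},
  ],
)

```text
time: 9.2
tool_pos: [0.5436, 0.0639, 0.1246]
tcp_rot: [1.879, 2.518, -0.0]
wrist_force: [0.9, -0.6, -0.3]
width: 0.611
grip_force: 0.0
```

```bash
python3 - <<'E'
from h import *
c=cam('wrist','w2.png')
cv2.imwrite('pics/f.png',cv2.resize(c['color'],(800,600),interpolation=2))
s,p,R=pose();print(s['time'],p,R.as_rotvec(),s['width'],s['wrist_force'])
E
```

```text
9.25 [0.54436512 0.0634074  0.12461132] [1.87917061e+00 2.51672589e+00 2.45314282e-04] 0.60770708104044 [-0.21952554  0.02363465  0.40641285]
```

View pics/f.png

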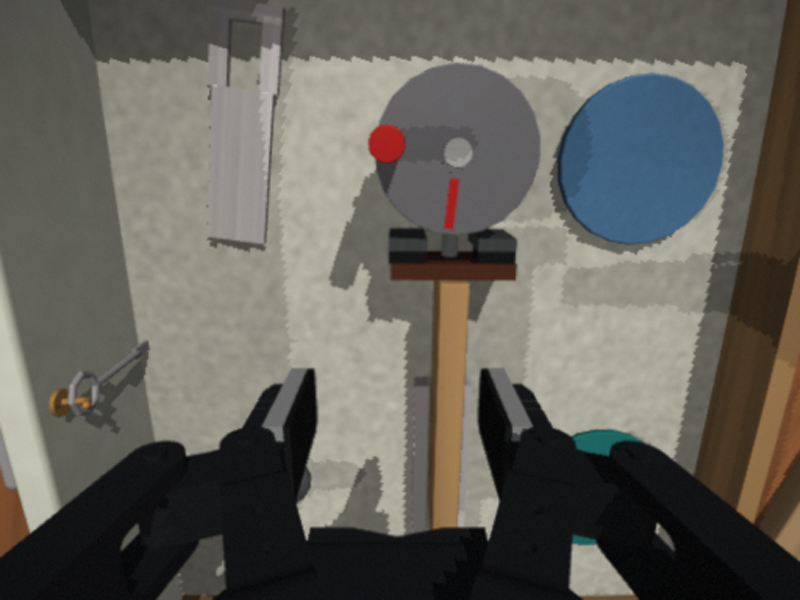

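The plate stands against both pads at (408,262) and (495,262). The bolt is under the disc with the mouth mark at (452,205). The knob top is at (387,143) and the disc centre at about (459,149).

```bash
python3 - <<'E'
from h import *
c=load('w2.png')
D=atz(c,np.array([459,149.])*.64,.051)[0];K=atz(c,np.array([387,143.])*.64,.081)[0]
d=(K-D)[:2];print(D,K,np.linalg.norm(d),'turn',np.arctan2(d@ey,-d@ex))
s,p,R=pose()
for z in (.125,.058): rows(p,R,np.r_[K[:2],z],Rdown(YAW),1)
E
```

```text
[0.5491905  0.14458439 0.051     ] [0.51954367 0.13756453 0.081     ] 0.030466585353665143 turn 0.05373342366262958
[78.0, -3.0, -0.0] [0.0, 0.0, 0.1]
[78.0, -3.0, 67.0] [0.0, 0.0, 0.1]
```

Emit:
jog_arm(
  commands=[
    {"travel": [25,-1,0],"rot": [0,0,0],"claw": 100},
    {"travel": [35,-2,0],"rot": [0,0,0],"claw": 100},
    {"travel": [17,0,10],"rot": [0,0,0],"claw": 100},
    {"travel": [0,0,30],"rot": [0,0,0],"claw": 100},
    {"travel": [0,0,20],"rot": [0,0,0],"claw": 100},
  ],
)

```text
time: 9.75
tool_pos: [0.5202, 0.1363, 0.0633]
tcp_rot: [1.88, 2.517, -0.0]
wrist_force: [-0.4, -0.4, 0.4]
width: 0.61
grip_force: 0.0
```

Emit:
jog_arm(
  commands=[
    {"travel": [0,0,6],"rot": [0,0,0],"claw": 100},
    {"travel": [0,0,0],"rot": [0,0,0],"claw": 100},
    {"travel": [0,0,0],"rot": [0,0,0],"claw": 255},
    {"travel": [0,0,0],"rot": [0,0,0],"claw": 255},
    {"travel": [0,0,0],"rot": [0,0,0],"claw": 255},
  ],
  force=30,
)

```text
time: 10.25
tool_pos: [0.5183, 0.1357, 0.0595]
tcp_rot: [-1.88, -2.514, 0.005]
wrist_force: [-5.7, -1.3, 9.8]
width: 0.147
grip_force: 29.2
```

Emit:
jog_arm(
  commands=[
    {"travel": [0,0,0],"rot": [0,0,0],"claw": 255},
    {"travel": [0,0,0],"rot": [0,0,0],"claw": 255},
    {"travel": [0,0,0],"rot": [0,0,0],"claw": 255},
    {"travel": [0,0,0],"rot": [0,0,0],"claw": 255},
    {"travel": [0,0,0],"rot": [0,0,0],"claw": 255},
  ],
)

```text
time: 10.75
tool_pos: [0.5183, 0.1358, 0.0595]
tcp_rot: [-1.88, -2.515, 0.004]
wrist_force: [-6.7, -2.0, 8.3]
width: 0.149
grip_force: 29.2
```

```bash
cat >> h.py <<'E'
def arc(t,dt,n,r=30):
    for i in range(n):
        print(round(t+dt,3),[round(float(r*(np.sin(t+dt)-np.sin(t))),1),round(float(-r*(np.cos(t+dt)-np.cos(t))),1)]); t+=dt
def rep(C):
    s,p,R=pose();d=p[:2]-C;r=np.linalg.norm(d);t=np.arctan2(d@ey,-d@ex)%(2*np.pi)
    n=d/r;f=s['wrist_force'];tan=np.array([n[1],-n[0]])
    print('T %.2f turn %.3f r %.1fmm Ftan %.2f Frad %.2f Fz %.2f grip %.1f w %.3f'%(s['time'],t,r*1e3,-f[:2]@tan,f[:2]@n,f[2],s['grip_force'],s['width']))
E
python3 - <<'E'
from h import *
rep(np.array([.5476,.1422]));arc(.07,.15,10)
E
```

```text
T 10.75 turn 0.071 r 30.0mm Ftan 0.49 Frad 7.01 Fz 8.30 grip 29.2 w 0.149
0.22 [4.4, 0.6]
0.37 [4.3, 1.3]
0.52 [4.1, 1.9]
0.67 [3.7, 2.5]
0.82 [3.3, 3.0]
0.97 [2.8, 3.5]
1.12 [2.3, 3.9]
1.27 [1.7, 4.2]
1.42 [1.0, 4.4]
1.57 [0.3, 4.5]
```

Emit:
jog_arm(
  commands=[
    {"travel": [0,-1.5,-1.5],"rot": [0,0,0],"claw": 255},
    {"travel": [4.4,0.6,0],"rot": [0,0,0],"claw": 255},
    {"travel": [4.3,1.3,0],"rot": [0,0,0],"claw": 255},
    {"travel": [4.1,1.9,0],"rot": [0,0,0],"claw": 255},
    {"travel": [0,0,0],"rot": [0,0,0],"claw": 255},
  ],
)

```text
time: 11.25
tool_pos: [0.519, 0.15, 0.0597]
tcp_rot: [1.88, 2.516, 0.002]
wrist_force: [2.5, -0.2, -7.4]
width: 0.149
grip_force: 29.9
```

```bash
python3 -c "
from h import *
rep(np.array([.5476,.1422]))"
```

```text
T 11.25 turn 0.552 r 29.7mm Ftan -0.44 Frad -2.50 Fz -7.37 grip 29.9 w 0.149
```

Emit:
jog_arm(
  commands=[
    {"travel": [3.7,2.5,0.7],"rot": [0,0,0],"claw": 255},
    {"travel": [3.3,3.0,0],"rot": [0,0,0],"claw": 255},
    {"travel": [2.8,3.5,0],"rot": [0,0,0],"claw": 255},
    {"travel": [2.3,3.9,0],"rot": [0,0,0],"claw": 255},
    {"travel": [0,0,0],"rot": [0,0,0],"claw": 255},
  ],
)

```text
time: 11.75
tool_pos: [0.5289, 0.1647, 0.0597]
tcp_rot: [1.879, 2.515, 0.002]
wrist_force: [2.5, -3.9, -2.3]
width: 0.15
grip_force: 30.3
```

```bash
python3 -c "
from h import *
rep(np.array([.5476,.1422]));arc(1.57,.1,8)"
```

```text
T 11.75 turn 1.162 r 29.3mm Ftan 0.58 Frad -4.64 Fz -2.34 grip 30.3 w 0.150
1.67 [-0.1, 3.0]
1.77 [-0.4, 3.0]
1.87 [-0.7, 2.9]
1.97 [-1.0, 2.8]
2.07 [-1.3, 2.7]
2.17 [-1.6, 2.6]
2.27 [-1.8, 2.4]
2.37 [-2.0, 2.2]
```

Emit:
jog_arm(
  commands=[
    {"travel": [1.7,4.2,0],"rot": [0,0,0],"claw": 255},
    {"travel": [1.0,4.4,0],"rot": [0,0,0],"claw": 255},
    {"travel": [0.3,4.5,0],"rot": [0,0,0],"claw": 255},
    {"travel": [0,0,0],"rot": [0,0,0],"claw": 255},
    {"travel": [0,0,0],"rot": [0,0,0],"claw": 255},
  ],
)

```text
time: 12.25
tool_pos: [0.54, 0.1703, 0.0596]
tcp_rot: [1.879, 2.515, -0.001]
wrist_force: [2.1, -7.0, 0.1]
width: 0.146
grip_force: 30.5
```

```bash
python3 -c "
from h import *
rep(np.array([.5476,.1422]));arc(1.57,.1,8)"
```

```text
T 12.25 turn 1.594 r 29.1mm Ftan -0.18 Frad -7.30 Fz 0.14 grip 30.5 w 0.146
1.67 [-0.1, 3.0]
1.77 [-0.4, 3.0]
1.87 [-0.7, 2.9]
1.97 [-1.0, 2.8]
2.07 [-1.3, 2.7]
2.17 [-1.6, 2.6]
2.27 [-1.8, 2.4]
2.37 [-2.0, 2.2]
```

Emit:
jog_arm(
  commands=[
    {"travel": [-1.6,0,0],"rot": [0,0,0],"claw": 255},
    {"travel": [-0.2,3.0,0],"rot": [0,0,0],"claw": 255},
    {"travel": [-0.4,3.0,0],"rot": [0,0,0],"claw": 255},
    {"travel": [-0.7,2.9,0],"rot": [0,0,0],"claw": 255},
    {"travel": [0,0,0],"rot": [0,0,0],"claw": 255},
  ],
)

```text
time: 12.75
tool_pos: [0.5493, 0.1711, 0.0596]
tcp_rot: [1.88, 2.516, 0.002]
wrist_force: [-0.6, -1.2, 3.4]
width: 0.148
grip_force: 30.8
```

```bash
python3 -c "
from h import *
from scipy.optimize import least_squares as ls
P=np.array([(.5183,.1358),(.519,.150),(.5289,.1647),(.540,.1703),pose()[1][:2]])
o=ls(lambda c:np.linalg.norm(P-c,axis=1)-.03,[.5476,.142]);print(o.x,o.fun)
rep(o.x)"
```

```text
[0.54771585 0.14124882] [-8.37537587e-05  1.97111780e-05  6.64913039e-05  5.83642682e-05
 -1.29455269e-04]
T 12.75 turn 1.910 r 29.9mm Ftan 0.56 Frad -1.21 Fz 3.43 grip 30.8 w 0.148
```

```bash
echo 'C=np.array([.5477,.1412])'>>h.py; python3 -c "
from h import *
arc(1.92,.1,20)"
```

```text
2.02 [-1.2, 2.8]
2.12 [-1.4, 2.6]
2.22 [-1.7, 2.5]
2.32 [-1.9, 2.3]
2.42 [-2.1, 2.1]
2.52 [-2.3, 1.9]
2.62 [-2.5, 1.6]
2.72 [-2.7, 1.4]
2.82 [-2.8, 1.1]
2.92 [-2.9, 0.8]
3.02 [-3.0, 0.5]
3.12 [-3.0, 0.2]
3.22 [-3.0, -0.1]
3.32 [-3.0, -0.4]
3.42 [-2.9, -0.7]
3.52 [-2.8, -1.0]
3.62 [-2.7, -1.2]
3.72 [-2.6, -1.5]
3.82 [-2.4, -1.8]
3.92 [-2.2, -2.0]
```

Emit:
jog_arm(
  commands=[
    {"travel": [-1.2,2.8,0],"rot": [0,0,0],"claw": 255},
    {"travel": [-1.4,2.7,0],"rot": [0,0,0],"claw": 255},
    {"travel": [0,0,0],"rot": [0,0,0],"claw": 255},
    {"travel": [0,0,0],"rot": [0,0,0],"claw": 255},
    {"travel": [0,0,0],"rot": [0,0,0],"claw": 255},
  ],
)

```text
time: 13.25
tool_pos: [0.5551, 0.1701, 0.0595]
tcp_rot: [1.881, 2.515, 0.002]
wrist_force: [0.3, -0.0, 5.8]
width: 0.143
grip_force: 31.0
```

```bash
python3 -c "
from h import *
rep(C)"
```

```text
T 13.25 turn 2.109 r 29.9mm Ftan -0.33 Frad 0.05 Fz 5.76 grip 31.0 w 0.143
```

Emit:
jog_arm(
  commands=[
    {"travel": [-1.7,2.5,-1],"rot": [0,0,0],"claw": 255},
    {"travel": [-1.9,2.3,0],"rot": [0,0,0],"claw": 255},
    {"travel": [0,0,0],"rot": [0,0,0],"claw": 255},
    {"travel": [0,0,0],"rot": [0,0,0],"claw": 255},
    {"travel": [0,0,0],"rot": [0,0,0],"claw": 255},
  ],
)

```text
time: 13.75
tool_pos: [0.5602, 0.1681, 0.0597]
tcp_rot: [1.881, 2.516, 0.001]
wrist_force: [2.4, 4.5, -2.5]
width: 0.146
grip_force: 30.4
```

```bash
python3 -c "
from h import *
rep(C)"
```

```text
T 13.75 turn 2.294 r 29.7mm Ftan -0.32 Frad 5.08 Fz -2.54 grip 30.4 w 0.146
```

Emit:
jog_arm(
  commands=[
    {"travel": [0.7,0.7,0],"rot": [0,0,0],"claw": 255},
    {"travel": [-2.1,2.1,0],"rot": [0,0,0],"claw": 255},
    {"travel": [-1.1,1.0,0],"rot": [0,0,0],"claw": 255},
    {"travel": [0,0,0],"rot": [0,0,0],"claw": 255},
    {"travel": [0,0,0],"rot": [0,0,0],"claw": 255},
  ],
)

```text
time: 14.25
tool_pos: [0.5641, 0.1661, 0.0597]
tcp_rot: [-1.881, -2.516, 0.001]
wrist_force: [1.1, 0.8, -3.6]
width: 0.149
grip_force: 30.3
```

```bash
python3 -c "
from h import *
rep(C)"
```

```text
T 14.25 turn 2.440 r 29.8mm Ftan -0.51 Frad 1.27 Fz -3.63 grip 30.3 w 0.149
```

Emit:
jog_arm(
  commands=[
    {"travel": [-2.2,2.0,0.5],"rot": [0,0,0],"claw": 255},
    {"travel": [-2.4,1.8,0],"rot": [0,0,0],"claw": 255},
    {"travel": [0,0,0],"rot": [0,0,0],"claw": 255},
    {"travel": [0,0,0],"rot": [0,0,0],"claw": 255},
    {"travel": [0,0,0],"rot": [0,0,0],"claw": 255},
  ],
)

```text
time: 14.75
tool_pos: [0.5688, 0.1625, 0.0596]
tcp_rot: [-1.881, -2.516, 0.002]
wrist_force: [-4.9, -2.5, 3.6]
width: 0.147
grip_force: 30.9
```

```bash
python3 -c "
from h import *
rep(C)"
```

```text
T 14.75 turn 2.639 r 30.0mm Ftan 1.70 Frad -5.19 Fz 3.57 grip 30.9 w 0.147
```

Emit:
jog_arm(
  commands=[
    {"travel": [-2.5,1.5,0],"rot": [0,0,0],"claw": 255},
    {"travel": [-1.3,0.6,0],"rot": [0,0,0],"claw": 255},
    {"travel": [0,0,0],"rot": [0,0,0],"claw": 255},
    {"travel": [0,0,0],"rot": [0,0,0],"claw": 255},
    {"travel": [0,0,0],"rot": [0,0,0],"claw": 255},
  ],
)

```text
time: 15.25
tool_pos: [0.5712, 0.1599, 0.0595]
tcp_rot: [-1.88, -2.515, 0.003]
wrist_force: [-6.4, -0.3, 5.2]
width: 0.141
grip_force: 31.1
```

```bash
python3 -c "
from h import *
rep(C)"
```

```text
T 15.25 turn 2.755 r 30.1mm Ftan 3.73 Frad -5.23 Fz 5.17 grip 31.1 w 0.141
```

The rise has begun. I'll correct the radial and vertical load before the fine steps.

Emit:
jog_arm(
  commands=[
    {"travel": [-0.4,-1.1,-0.9],"rot": [0,0,0],"claw": 255},
    {"travel": [0,0,0],"rot": [0,0,0],"claw": 255},
    {"travel": [0,0,0],"rot": [0,0,0],"claw": 255},
    {"travel": [0,0,0],"rot": [0,0,0],"claw": 255},
    {"travel": [0,0,0],"rot": [0,0,0],"claw": 255},
  ],
)

```text
time: 15.75
tool_pos: [0.5711, 0.1597, 0.0598]
tcp_rot: [-1.881, -2.515, 0.0]
wrist_force: [-2.4, 5.6, -5.8]
width: 0.147
grip_force: 30.1
```

```bash
python3 -c "
from h import *
rep(C)"
```

```text
T 15.75 turn 2.758 r 29.8mm Ftan 5.89 Frad 1.57 Fz -5.83 grip 30.1 w 0.147
```

Emit:
jog_arm(
  commands=[
    {"travel": [-1.1,0.4,0],"rot": [0,0,0],"claw": 255},
    {"travel": [0,0,0],"rot": [0,0,0],"claw": 255},
    {"travel": [0,0,0],"rot": [0,0,0],"claw": 255},
    {"travel": [0,0,0],"rot": [0,0,0],"claw": 255},
    {"travel": [0,0,0],"rot": [0,0,0],"claw": 255},
  ],
)

```text
time: 16.25
tool_pos: [0.5717, 0.1588, 0.0598]
tcp_rot: [-1.881, -2.515, 0.0]
wrist_force: [-1.8, 5.5, -7.1]
width: 0.146
grip_force: 30.0
```

```bash
python3 -c "
from h import *
rep(C)"
```

```text
T 16.25 turn 2.797 r 29.8mm Ftan 5.49 Frad 1.82 Fz -7.06 grip 30.0 w 0.146
```

Emit:
jog_arm(
  commands=[
    {"travel": [0.1,0.4,0.7],"rot": [0,0,0],"claw": 255},
    {"travel": [0,0,0],"rot": [0,0,0],"claw": 255},
    {"travel": [0,0,0],"rot": [0,0,0],"claw": 255},
    {"travel": [0,0,0],"rot": [0,0,0],"claw": 255},
    {"travel": [0,0,0],"rot": [0,0,0],"claw": 255},
  ],
)

```text
time: 16.75
tool_pos: [0.5719, 0.1587, 0.0597]
tcp_rot: [-1.88, -2.515, 0.001]
wrist_force: [-3.8, 3.5, -2.9]
width: 0.147
grip_force: 30.5
```

```bash
python3 -c "
from h import *
for i in range(3): rep(C)"
```

```text
T 16.75 turn 2.802 r 29.9mm Ftan 5.08 Frad -1.00 Fz -2.94 grip 30.5 w 0.147
T 16.75 turn 2.802 r 29.9mm Ftan 5.08 Frad -1.00 Fz -2.94 grip 30.5 w 0.147
T 16.75 turn 2.802 r 29.9mm Ftan 5.08 Frad -1.00 Fz -2.94 grip 30.5 w 0.147
```

Emit:
jog_arm(
  commands=[
    {"travel": [-0.4,0.1,0],"rot": [0,0,0],"claw": 255},
    {"travel": [-0.4,0.1,0],"rot": [0,0,0],"claw": 255},
    {"travel": [0,0,0],"rot": [0,0,0],"claw": 255},
    {"travel": [0,0,0],"rot": [0,0,0],"claw": 255},
    {"travel": [0,0,0],"rot": [0,0,0],"claw": 255},
  ],
)

```text
time: 17.25
tool_pos: [0.5723, 0.1581, 0.0597]
tcp_rot: [-1.88, -2.515, 0.001]
wrist_force: [-4.3, 3.9, -2.4]
width: 0.148
grip_force: 30.4
```

```bash
python3 -c "
from h import *
for i in range(3): rep(C)"
```

```text
T 17.25 turn 2.825 r 29.9mm Ftan 5.69 Frad -1.33 Fz -2.44 grip 30.4 w 0.148
T 17.25 turn 2.825 r 29.9mm Ftan 5.69 Frad -1.33 Fz -2.44 grip 30.4 w 0.148
T 17.25 turn 2.825 r 29.9mm Ftan 5.69 Frad -1.33 Fz -2.44 grip 30.4 w 0.148
```

The knob takes 5.7 N at turn 2.83, steady just after moving, so it is snug. I'll relieve the load, open and lift.

Emit:
jog_arm(
  commands=[
    {"travel": [1.0,-0.5,0],"rot": [0,0,0],"claw": 255},
    {"travel": [0,0,0],"rot": [0,0,0],"claw": 255},
    {"travel": [0,0,0],"rot": [0,0,0],"claw": 255},
    {"travel": [0,0,0],"rot": [0,0,0],"claw": 110},
    {"travel": [0,0,0],"rot": [0,0,0],"claw": 110},
  ],
)

```text
time: 17.75
tool_pos: [0.5739, 0.1585, 0.061]
tcp_rot: [1.879, 2.514, 0.003]
wrist_force: [-0.2, 0.3, 0.7]
width: 0.478
grip_force: 0.0
```

Emit:
jog_arm(
  commands=[
    {"travel": [0,0,0],"rot": [0,0,0],"claw": 110},
    {"travel": [0,0,-10],"rot": [0,0,0],"claw": 110},
    {"travel": [0,0,-40],"rot": [0,0,0],"claw": 110},
    {"travel": [0,0,-30],"rot": [0,0,0],"claw": 110},
    {"travel": [-50,0,0],"rot": [0,0,0],"claw": 110},
  ],
)

```text
time: 18.25
tool_pos: [0.5901, 0.1153, 0.147]
tcp_rot: [1.87, 2.516, 0.016]
wrist_force: [1.9, -0.4, 0.3]
width: 0.57
grip_force: 0.0
```

Emit:
jog_arm(
  commands=[
    {"travel": [-25,-25,0],"rot": [0,0,0],"claw": 110},
    {"travel": [0,0,0],"rot": [0,0,0],"claw": 110},
    {"travel": [0,0,0],"rot": [0,0,0],"claw": 110},
    {"travel": [0,0,0],"rot": [0,0,0],"claw": 110},
    {"travel": [0,0,0],"rot": [0,0,0],"claw": 110},
  ],
)

```text
time: 18.75
tool_pos: [0.5698, 0.0806, 0.14]
tcp_rot: [1.88, 2.517, 0.001]
wrist_force: [0.3, 0.6, -0.3]
width: 0.566
grip_force: 0.0
```

```bash
python3 - <<'E'
from h import *
c=cam('wrist','w3.png')
cv2.imwrite('pics/g.png',cv2.resize(c['color'],(800,600),interpolation=2))
s=pose()[0];print(s['time'],s['tool_pos'],s['width'],s['wrist_force'])
E
```

```text
18.8 [0.56968058 0.08059648 0.13986408] 0.5690328672555852 [-0.08380798  0.44787731  0.23187199]
```

View pics/g.png

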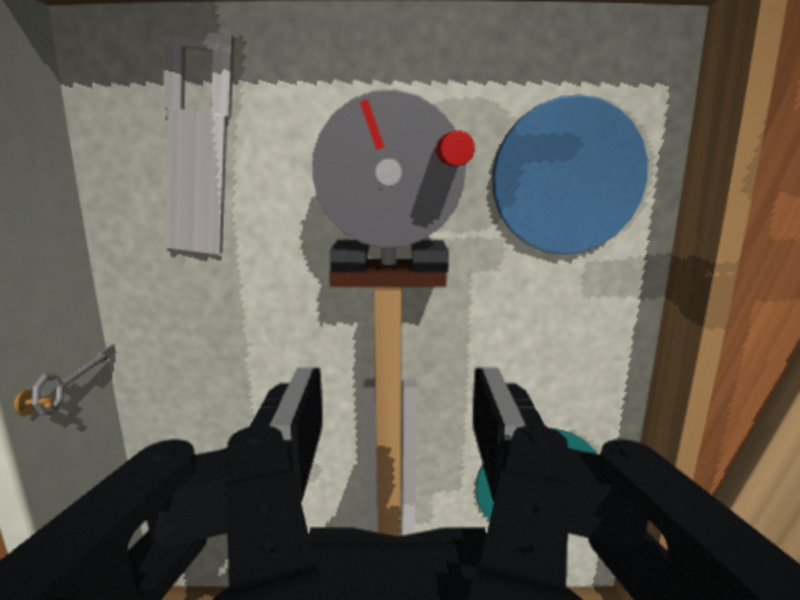

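The cam is turned with the knob at (456,148) and the disc centre at (389,170). The plate is tight on both pads and nothing else has moved. I'll check the angle and hand in.

```bash
python3 - <<'E'
from h import *
c=load('w3.png');D=atz(c,np.array([389,170.])*.64,.051)[0];K=atz(c,np.array([456,148.])*.64,.081)[0]
d=(K-D)[:2];t=np.arctan2(d@ey,-d@ex);print(np.linalg.norm(d),t)
if 2.68<t%6.283<3: print(workorder.finish_job())
E
```

```text
0.028908282184409974 2.8094643213985857
the job is handed in; nothing more can be done
None
```

The job is handed in: the divider rests on the buffer and the cam is at about 2.8 rad, where the knob took 5.7 N. The gripper is clear, and the last picture shows nothing else disturbed.

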